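Load a bar into the marking machine and slide its carriage to the mark

ROBOT

A 6-joint arm with a two-finger parallel gripper is mounted at the origin on the work surface. World frame = base frame: x ahead of the robot, y to its left, z up, the work surface at z = 0. Lengths are in m, angles in rad, forces in N, time in s.
With the tool pointing down it reaches from about 0.325 to 0.85 m from the base axis. Payload 4.4 kg.
Tool frame: the origin (TCP) lies on the centre line of the jaws, within the pads' length; the fingertips stand 8 mm ahead of it and the grasp point (between the pads) lies 11 mm behind it (env.tip_reach is the distance from the TCP to the fingertips, in m); y points along the fingers, z is the direction in which the jaws open and shut, and the axes are right-handed (so a half turn about y gives the same grasp; the last joint's range is limited). The gripper opens to 94 mm and grips with 3 to 60 N. Pads are 16 mm wide; open, the fingers measure 119 mm over their backs; the gripper's body (75 mm by 177 mm) begins 78 mm behind the grasp point.
Start: joints at [1.085, 0.207, 1.542, -0, 1.393, -0.15], TCP at [0.189, 0.543, 0.213] pointing down, gripper open.
Joint ranges: [-2.73, 2.73], [-0.86, 2.22], [0.23, 2.46], [-1.11, 4.25], [0.08, 2.63], [-2.82, 2.82]. Speed limits (rad/s): [2.79, 2.79, 3.14, 3.14, 3.14, 3.14].

INTERFACE

Orientations are given as a unit quaternion [w, x, y, z].
In Python, from rig import env gives the robot as it stands. The module is installed in compiled form; this text tells all that it offers. Calls block until the motion is done:
- env.move_ptp(position, orientation): joint-space move of the TCP to a pose.
- env.move_linear(position, ori=None, feed=0.15): straight line of the TCP; ori=None keeps the orientation; feed is the mean speed in m/s.
- env.set_joints(angles): joint-space move.
- env.move_gripper(opening, strength=None): finger opening in m; strength is the grip in N (None keeps the last); returns when the fingers have stopped.
- env.pause(seconds).
- env.inverse_kinematics(position, orientation): joint angles nearest the present ones, or None.
- env.capture(name): name is "scene" or "side" or "wrist"; returns a dict with "color" (420x560x3 uint8, red, green, blue), "intrinsics" (3x3 intrinsics, pixels), "camera_from_world" (4x4, takes a point from world to camera coordinates). Camera axes: x right, y down, z forward; pixel columns grow to the right and rows downward; lengths in m; the calibration is good to about 2 mm. The wrist camera is an equidistant fisheye: a pixel r from the principal point sees the ray r / f radians off the axis. A picture is of the moment at which its call begins. There is no depth.
A pose or a line that the arm cannot do raises env.PlanningError and nothing moves.
- env.sign_off(): hands the job in, once; it reports no verdict.
Trained networks look in a picture, given as the dict that the camera call returned (one of the last four; its "shot" number tells which), for a name from the list of things; names that differ only in an ending like _2 or _b are one class to them, and where a whole thing is asked for, a point or a joint stands for the part that bears it (a point fixed in the world has none). Each returns a list of dicts, best first, with "conf" (0 to 1); they miss things now and then, are a little off and sometimes report something else, mostly with a low value. They report only what shows in the picture. A call takes as long as a camera call. They do not tell look-alikes from the thing itself.
- env.spot_in(picture, query): "point" ([x, y, z] in m, in world coordinates, good to about 4 mm: the middle of the surface that is visible of it).
- env.place_of(picture, query): "point" ([x, y, z] in m, in world coordinates, good to about 4 mm: a listed point, or the origin of a listed thing).
Readings, each from a call of its own:
- env.read_t(): time.
- env.read_q(): joint angles.
- env.read_qd(): joint speeds.
- env.read_effort(): joint torques, N m.
- env.read_eef_pos(): TCP position.
- env.read_tcp_rot(): TCP orientation.
- env.read_force(): force on the tool from outside, world axes, zero at the start.
- env.read_moment(): the same for the moment, N m.
- env.read_finger_gap(): finger opening in m.
Only numpy, scipy, OpenCV 4.12 (cv2) and the standard library are available. Lean on these libraries where they do the work, as an engineer would, in place of code of your own. Each camera call takes 0.05 s, during which the arm holds its last target. There are 200 camera calls.

TASK

Using its black grip, draw the marking machine's carriage all the way back to the loading end, away from the head. Take the blue bar out of the stock rack and lay it flat and straight on the carriage, its plain end under the brass bridge and against the red end stop, its orange end outwards; then slide the carriage by the black grip until its yellow pointer lines up with the red mark on the scale. Let go, and leave everything else where it is.

Things in the scene. Friction and masses are not known exactly. Their poses are not given: they have to be found in the camera images.
- machine: light grey marking machine, fixed. Origin: on the table under the middle of the bed's centre line; y runs along the track towards the head, x away from the robot. Base plate 20 mm high, x -175..75, y -230..230 mm.
- head (a point): middle of the head's underside, 165 mm above the table, at machine (35, 160) mm; axes as the machine's. The head spans machine x -5..75, y 60..260 mm; below it a black spindle, diameter 32 mm, at machine (17, 100) mm reaches down to 120 mm above the table. The column stands at machine x -5..75, y 230..330 mm, 250 mm high.
- carriage (a joint): position of the carriage along the track in m: 0 = fully back at the loading end (machine -y), 0.16 = far end under the head. Stays where it is left; friction about 3 N plus 4 N per m/s. The carriage's centre lies at machine x = 0, y = -0.08 + this value. Bed: aluminium plate 76 (x) x 200 (y) mm, top 36 mm above the table, open, without side walls but for the bridge.
- bridge (a point): entrance of the brass bridge, at mid-width on the bed's top, 50 mm to +y of the carriage's centre; axes as the machine's. The bridge reaches from here 40 mm to +y, up to the stop. Opening 38 mm wide (x), 37 mm high; outside 62 mm wide, its top 82 mm above the table. The bar goes in towards +y.
- stop (a point): middle of the foot of the red end stop's face, on the bed's top, 90 mm to +y of the carriage's centre; axes as the machine's. The stop is 62 mm wide, 37 mm high.
- grip: black slider grip standing on the carriage's front arm, 30 (x) x 24 (y) x 50 mm high. Origin: centre of its underside, 35 mm above the table, 110 mm to -x of the carriage's centre line, at the carriage's y centre. Its top is 85 mm above the table.
- pointer (a point): tip of the carriage's thin yellow pointer, at the carriage's y centre, at machine x = -148 mm, 25 mm above the table; axes as the machine's.
- mark: red T-shaped mark lying on the white scale in front of the track, 4 mm wide at its stem, 4 mm high, 24 mm above the table at its top; seen-only, nothing can touch it. Origin at machine x = -164 mm; axes as the machine's; y = 0 of its frame is where the pointer must stand. It stands between carriage positions 0.07 and 0.14 m.
- rack: grey stock rack, fixed. Origin: on the table under its centre. Two roofed lanes along its y axis at x = -42 and +42 mm, each 42 mm wide and 42 mm high, without floor (the bars lie on the table), open at y = +55 mm, closed at y = -55 mm. Outside 142 (x) x 116 (y) x 48 mm high.
- bar: blue aluminium bar 30 (x) x 160 (y) x 25 (z) mm, about 0.32 kg; the last 30 mm at its -y end are orange, the +y end is plain. Origin: centre of its underside. At the start it lies in one lane of the rack along the rack's y axis with its plain end sticking out by 55 to 65 mm, the orange end inside.
- plain_end (a point): middle of the lower edge of the blue bar's plain end (80 mm to +y of the bar's origin)
- grey_bar: dark grey steel-coloured bar with a bright end, same size as the blue bar (30 x 160 x 25 mm, axes alike), in the rack's other lane. Bystander.
- jar: round jar with black cap, diameter 60, height 70 mm. Origin: centre of underside. Bystander.
- cleaner: bottle with red cap, diameter 60, height 150 mm. Origin: centre of underside. Bystander.
- weight: brass weight with a knob, diameter 52, height 60 mm. Origin: centre of underside. Bystander.
- driver: red-handled screwdriver 190 mm long, 26 mm thick, lying along its x axis, handle to -x. Origin: middle of its length, on its underside. Bystander.
- pot: blue ceramic cup, rim diameter 72, height 85 mm. Origin: centre of underside. Bystander.
Things that resemble listed ones, but are neither listed nor needed, are in the scene too. What is meant by the bar is not turquoise, and is the larger of those in its own colour.

How it is judged:
By the outcome, as a careful person would: the job done as asked, in the order asked, and still so for the second after the job is handed in, with the robot touching nothing.
It also fails if it takes over 70 s, if anything falls off the work surface, if the arm or the gripper's body presses on something with over 40 N, if the wrist force passes 120 N, or if a joint passes its speed limit or range.

## Working session

There is one attempt and no reset: what is moved stays moved. The work goes in short steps, each a Python script; the robot and the scene stay as the last script left them, time stands still between calls to the robot, and variables do not carry over. Pictures are saved under pics/ and viewed, about 8 in all and at most 12, crops included, and the job is handed in when it is done.

```bash
mkdir -p pics; cat > h.py <<'E'
from rig import env
import numpy as np, cv2
def save(p,name,crop=None,scale=1):
    im=p["color"][:,:,::-1]
    if crop: x0,y0,x1,y1=crop; im=im[y0:y1,x0:x1]
    if scale!=1: im=cv2.resize(im,None,fx=scale,fy=scale,interpolation=cv2.INTER_CUBIC)
    cv2.imwrite("pics/"+name+".png",np.ascontiguousarray(im))
def px(p,w):
    T=np.array(p["camera_from_world"]);K=np.array(p["intrinsics"])
    c=T[:3,:3]@np.array(w)+T[:3,3]; q=K@c; return q[:2]/q[2]
def onplane(p,uv,z):
    T=np.array(p["camera_from_world"]);K=np.array(p["intrinsics"])
    R=T[:3,:3];o=-R.T@T[:3,3];d=R.T@np.linalg.solve(K,[uv[0],uv[1],1.])
    return o+d*(z-o[2])/d[2]
E
python3 - <<'E'
from h import *
a=env.capture("scene");b=env.capture("side")
save(a,"scene",scale=1.42);save(b,"side",scale=1.42)
for n in ["machine","head","carriage","bridge","stop","grip","pointer","mark","rack","bar","plain_end","grey_bar","jar","cleaner","weight","driver","pot"]:
    for nm,p in (("A",a),("B",b)):
        try:
            r=env.place_of(p,n)[:3]
            print(n,nm,[(np.round(x["point"],3).tolist(),round(x["conf"],2),px(p,x["point"]).round().tolist()) for x in r])
        except Exception as e: print(n,nm,"ERR",e)
print(env.read_q(),env.read_tcp_rot(),env.read_t())
E
```

```text
machine A [([0.665, 0.163, -0.001], 0.95, [357.0, 218.0])]
machine B [([0.661, 0.162, 0.005], 0.88, [305.0, 194.0])]
head A [([0.702, 0.319, 0.168], 0.83, [395.0, 148.0]), ([0.557, -0.292, 0.005], 0.24, [241.0, 312.0])]
head B [([0.7, 0.322, 0.162], 0.67, [308.0, 128.0])]
carriage A ERR it knows: bar, bridge, cleaner, driver, grey_bar, grip, head, jar, machine, mark, plain_end, pointer, pot, rack, stop, weight
carriage B ERR it knows: bar, bridge, cleaner, driver, grey_bar, grip, head, jar, machine, mark, plain_end, pointer, pot, rack, stop, weight
bridge A [([0.663, 0.219, 0.035], 0.75, [365.0, 198.0])]
bridge B [([0.663, 0.219, 0.039], 0.83, [303.0, 176.0]), ([0.699, 0.322, 0.162], 0.59, [308.0, 127.0])]
stop A [([0.666, 0.26, 0.039], 0.7, [371.0, 190.0]), ([0.516, 0.171, 0.023], 0.21, [314.0, 195.0])]
stop B [([0.659, 0.264, 0.039], 0.86, [299.0, 168.0])]
grip A [([0.55, 0.173, 0.038], 0.64, [325.0, 194.0])]
grip B [([0.556, 0.172, 0.038], 0.67, [273.0, 188.0])]
pointer A [([0.515, 0.176, 0.023], 0.65, [315.0, 194.0]), ([0.552, 0.172, 0.036], 0.48, [325.0, 195.0])]
pointer B [([0.
[... 1387 characters left out ...]
0.001], 0.71, [362.0, 292.0])]
weight A [([0.773, -0.11, -0.002], 0.63, [355.0, 296.0]), ([0.518, 0.173, 0.022], 0.48, [315.0, 195.0])]
weight B [([0.7, 0.322, 0.161], 0.71, [309.0, 128.0]), ([0.772, -0.113, 0.001], 0.5, [362.0, 249.0])]
driver A [([0.362, 0.177, -0.003], 0.5, [274.0, 187.0]), ([0.705, 0.32, 0.166], 0.45, [396.0, 149.0])]
driver B [([0.77, -0.113, 0.0], 0.62, [361.0, 250.0]), ([0.36, 0.18, -0.002], 0.52, [214.0, 202.0])]
pot A [([0.645, -0.47, 0.001], 0.93, [227.0, 395.0])]
pot B [([0.642, -0.468, 0.0], 0.8, [351.0, 371.0])]
[ 1.08450395e+00  2.06609795e-01  1.54151541e+00  3.51041612e-05
  1.39350584e+00 -1.50523481e-01] [-0.69715576  0.6971739  -0.11817337  0.11814167] 1.7
```

View pics/scene.png

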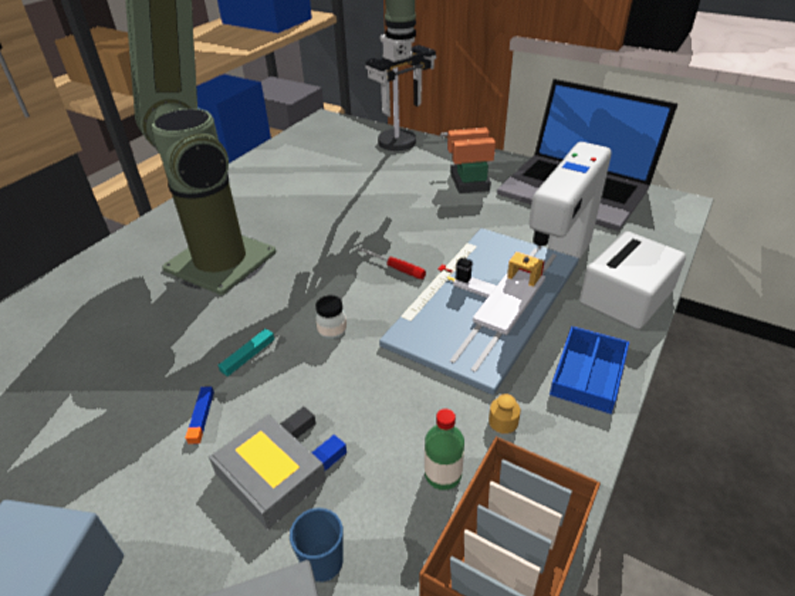

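View pics/side.png

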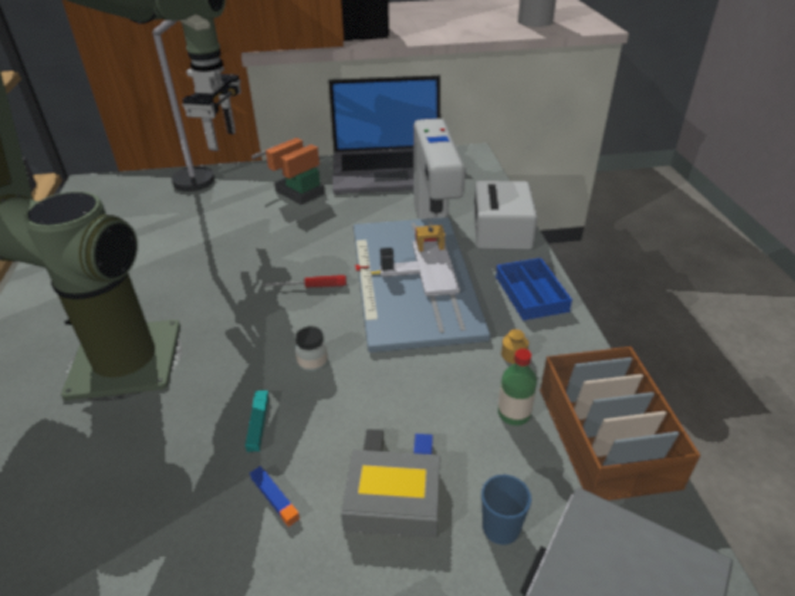

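The scene picture (1.42x scale) shows the rack at (265,460), with a blue bar sticking out at (330,450) and a grey one at (300,420). Look-alikes are a small loose blue/orange bar at (200,415) and a turquoise bar at (245,352). I choose the rack bar and will check it in a close crop from the wrist camera. The grip is at (463,270), and the red mark and pointer are near (447,268).

```bash
cat >> h.py <<'E'
from scipy.spatial.transform import Rotation as Rn
def quat(psi):
    """tool down, jaws opening along world angle psi (half-turn chosen nearest in last joint)"""
    c,s=np.cos(psi),np.sin(psi)
    M=np.array([[s,0,c],[-c,0,s],[0,-1,0.]])
    q=Rn.from_matrix(M).as_quat(); return np.array([q[3],q[0],q[1],q[2]])
def best(pos,psi):
    qs=[]
    for k in (0,np.pi):
        j=env.inverse_kinematics(pos,quat(psi+k))
        if j is not None: qs.append((abs(np.array(j)[5]),k,np.round(j,2)))
    qs.sort(key=lambda t:t[0]); return quat(psi+qs[0][1]),qs
def ray(p,uv):
    """wrist equidistant fisheye pixel -> origin, direction in world"""
    T=np.array(p["camera_from_world"]);K=np.array(p["intrinsics"])
    d=(np.array(uv,float)-K[:2,2])/K[0,0]; r=np.hypot(*d)+1e-12
    v=np.array([np.sin(r)*d[0]/r,np.sin(r)*d[1]/r,np.cos(r)])
    R=T[:3,:3]; return -R.T@T[:3,3],R.T@v
def won(p,uv,z):
    o,d=ray(p,uv); return o+d*(z-o[2])/d[2]
def wpx(p,w):
    T=np.array(p["camera_from_world"]);K=np.array(p["intrinsics"])
    c=T[:3,:3]@np.array(w)+T[:3,3]; r=np.hypot(c[0],c[1]); th=np.arctan2(r,c[2])
    return K[:2,2]+K[0,0]*th*c[:2]/r
E
python3 - <<'E'
from h import *
psi=np.pi/2-0.02
q,i=best([0.553,0.172,0.2],psi);print(i)
env.move_ptp([0.553,0.172,0.17],q)
p=env.capture("wrist");save(p,"w1",scale=1.42)
print(p["intrinsics"],np.round(p["camera_from_world"],3))
for n in ["grip","pointer","mark","bridge","stop","machine","head"]:
    print(n,[(np.round(x["point"],4).tolist(),round(x["conf"],2),wpx(p,x["point"]).round().tolist()) for x in env.place_of(p,n)[:2]])
print(env.read_t(),env.read_eef_pos())
E
```

```text
[(np.float64(1.3986493381961118), 0, array([ 0.15,  0.23,  1.55, -0.  ,  1.37, -1.4 ])), (np.float64(1.7429433153936813), 3.141592653589793, array([ 0.15,  0.23,  1.55, -0.  ,  1.37,  1.74]))]
[[325.1922621    0.         275.73595136]
 [  0.         325.1922621  203.952614  ]
 [  0.           0.           1.        ]] [[ 0.02   1.     0.001 -0.184]
 [ 0.968 -0.02   0.251 -0.548]
 [ 0.251 -0.004 -0.968  0.212]
 [ 0.     0.     0.     1.   ]]
grip [([0.5527, 0.1721, 0.0352], 0.89, [275.0, 196.0])]
pointer [([0.5125, 0.1702, 0.0246], 0.86, [272.0, 154.0])]
mark [([0.5066, 0.204, 0.0218], 0.75, [306.0, 147.0])]
bridge [([0.6662, 0.2205, 0.0343], 0.59, [321.0, 296.0])]
stop [([0.664, 0.2609, 0.0398], 0.92, [358.0, 295.0]), ([0.5527, 0.1716, 0.0335], 0.24, [275.0, 196.0])]
machine [([0.664, 0.1643, 0.0011], 0.83, [271.0, 282.0])]
head []
3.9833 [0.55290174 0.17232441 0.17004579]
```

View pics/w1.png

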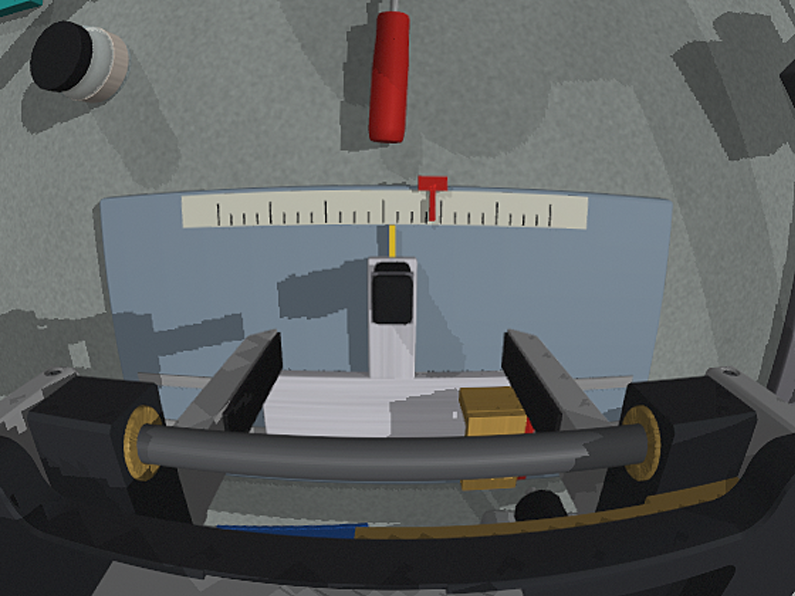

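The wrist picture shows the grip at (392,298), the yellow pointer tip at (392,227), the red mark's stem at (432,205) and the front plate corners at (103,200) and (670,200), all in 1.42x pixels.

```bash
python3 - <<'E'
from h import *
p=env.capture("wrist");im=p["color"].astype(int)
def P(u,v,z): return won(p,(u/1.42,v/1.42),z)
a,b=P(103,200,.02),P(670,200,.02);print("corners",a,b,np.linalg.norm(a-b),"yaw",np.degrees(np.arctan2(-(b-a)[0],(b-a)[1])))
# scale ends
a,b=P(183,226,.022),P(588,226,.022);print("scale",a,b)
R,G,B=im[...,0],im[...,1],im[...,2]
red=(R>150)&(G<70)&(B<70);ys,xs=np.nonzero(red);k=(ys>137)&(ys<155)&(xs>280)&(xs<330);
m=won(p,(xs[k].mean(),ys[k].mean()),.024);print("mark stem",xs[k].mean(),ys[k].mean(),m)
yl=(R>170)&(G>130)&(B<90);ys,xs=np.nonzero(yl);k=(ys>150)&(ys<185)&(xs>260)&(xs<295);print(xs[k].mean(),ys[k].min(),ys[k].max())
print("pointer tip",won(p,(xs[k].mean(),ys[k].min()),.025), "base", won(p,(xs[k].mean(),ys[k].max()),.025))
print("grip top corners",[P(u,v,.085) for u,v in((371,275),(413,275),(371,323),(413,323))])
# go grip and draw back
q=env.read_tcp_rot()
gx,gy=.553,.1723
env.move_linear([gx,gy,.057],feed=.12)
env.move_gripper(.02,15)
print("gap",env.read_finger_gap(),env.read_force())
d=np.array([0.018,1,0]);d/=np.linalg.norm(d)
p0=np.array(env.read_eef_pos())
s=.0
for step in [.04]+[.01]*8:
    s+=step
    env.move_linear((p0-d*s).tolist(),feed=.08)
    f=env.read_force();e=env.read_eef_pos();print(round(s,3),np.round(f,1),np.round(e,4))
    if f[1]>9 or np.linalg.norm(e-(p0-d*s))>.004: break
print(env.read_t())
E
```

```text
corners [ 0.48587343 -0.05714176  0.02      ] [0.49588428 0.39364528 0.02      ] 0.4508981831301696 yaw -1.2721863081743872
scale [0.51176847 0.01711321 0.022     ] [0.51835337 0.3185008  0.022     ]
mark stem 304.8888888888889 146.38888888888889 [0.50583333 0.20168677 0.024     ]
276.48275862068965 159 180
pointer tip [0.51777332 0.17358183 0.025     ] base [0.53875337 0.17316059 0.025     ]
grip top corners [array([0.53883146, 0.16063766, 0.085     ]), array([0.53932506, 0.18468091, 0.085     ]), array([0.56778517, 0.15970286, 0.085     ]), array([0.56829553, 0.18444363, 0.085     ])]
gap 0.023920185197242757 [0.26269173 0.6808434  0.8593578 ]
0.04 [-1.2 -2.9  1. ] [0.552  0.1308 0.057 ]
0.05 [-1.7 -2.3  1.8] [0.5518 0.1218 0.057 ]
0.06 [-2.  -0.7  2.5] [0.5516 0.1121 0.057 ]
0.07 [-3.3 -1.5  3.6] [0.5514 0.102  0.0569]
0.08 [-4.4 -1.7  3.5] [0.5511 0.092  0.057 ]
0.09 [-3.1 10.   2.6] [0.551  0.0862 0.0569]
8.225
```

```bash
python3 - <<'E'
from h import *
e=np.array(env.read_eef_pos()); env.move_linear((e+[0,.0005,0]).tolist(),feed=.03)
env.move_gripper(.06); e=np.array(env.read_eef_pos())
env.move_linear([e[0],e[1],.15],feed=.2)
h=[.549,-.320,.16]; q,i=best(h,-np.radians(13));print(i)
env.move_ptp(h,q)
p=env.capture("wrist");save(p,"w2",scale=1.42)
for n in ["plain_end","bar","grey_bar","rack"]:
    print(n,[(np.round(x["point"],4).tolist(),round(x["conf"],2),(1.42*wpx(p,x["point"])).round().tolist()) for x in env.place_of(p,n)[:2]])
print(env.read_t(),env.read_eef_pos())
E
```

```text
[(np.float64(0.43691250440287543), 0, array([-0.66,  0.38,  1.44, -0.  ,  1.33, -0.44])), (np.float64(2.7046801491869186), 3.141592653589793, array([-0.66,  0.38,  1.44, -0.  ,  1.33,  2.7 ]))]
plain_end [([0.2706, -0.3187, 0.0053], 0.97, [88.0, 344.0]), ([0.5558, -0.2936, -0.0013], 0.68, [392.0, 237.0])]
bar [([0.5359, -0.3735, 0.0023], 0.94, [390.0, 345.0]), ([0.2737, -0.2065, 0.0015], 0.57, [55.0, 223.0])]
grey_bar [([0.4537, -0.3483, 0.0006], 0.76, [280.0, 336.0])]
rack [([0.4862, -0.396, -0.001], 0.56, [336.0, 381.0])]
11.6167 [ 0.54941723 -0.31905598  0.16011388]
```

View pics/w2.png

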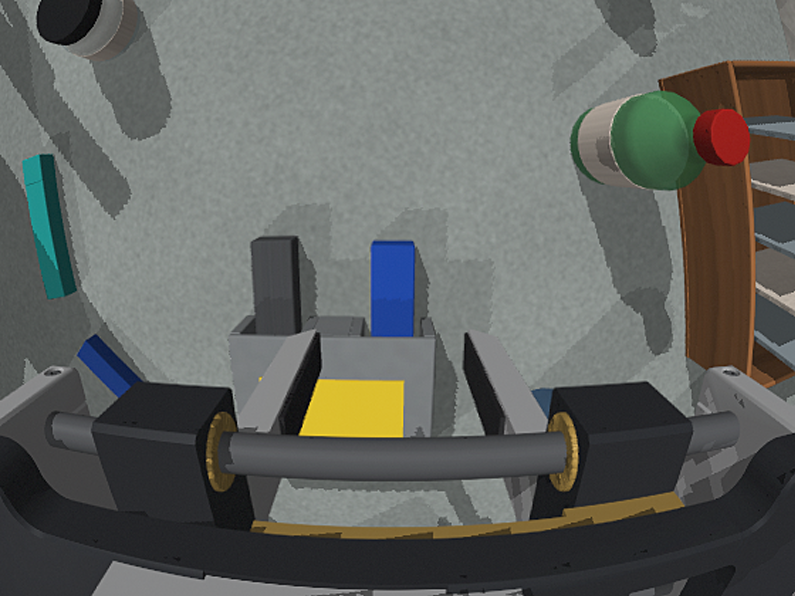

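The close view confirms the choice: the rack's blue bar has its plain end at about (393,243) and enters the rack mouth at (392,335). The grey bar is at (275,285) and the small look-alike lies loose at (108,365).

```bash
python3 - <<'E'
from h import *
p=env.capture("wrist")
P=lambda u,v:won(p,(u/1.42,v/1.42),.025)
l,r,l2,r2=P(372,246.5),P(414.5,246.5),P(371,335),P(414.5,335)
end=(l+r)/2;m=(l2+r2)/2;d=(end-m)[:2]
print(l,r,end,m,np.linalg.norm(r-l),np.linalg.norm(d))
w=(r-l)[:2]; y1=np.degrees(np.arctan2(-(-d[0]),d[1])); y2=np.degrees(np.arctan2(w[1],w[0]));print("yaw",-y1,y2)
E
```

```text
[ 0.54235087 -0.2938458   0.025     ] [ 0.57029877 -0.30027334  0.025     ] [ 0.55632482 -0.29705957  0.025     ] [ 0.54182913 -0.35870289  0.025     ] 0.028677486430483696 0.06332475268768079
yaw -13.232924884975503 -12.95182643765684
```

```bash
cat >> h.py <<'E'
BY=np.radians(-13.1); bd=np.array([-np.sin(BY),np.cos(BY),0])
E
python3 - <<'E'
from h import *
end=np.array([.556,-.2955,0]); q,i=best([.55,-.32,.1],BY)
g=end-.027*bd; z=.0125
env.move_linear([g[0],g[1],.06],ori=q,feed=.2)
env.move_linear([g[0],g[1],z],feed=.08)
env.move_gripper(.02,25);print("gap",env.read_finger_gap(),np.round(env.read_force(),1))
g=np.array(env.read_eef_pos()); t=g+.125*bd; t[2]=g[2]+.001
env.move_linear(t.tolist(),feed=.09);print(np.round(env.read_force(),1),env.read_finger_gap())
t[2]=z; env.move_linear(t.tolist(),feed=.05)
env.move_gripper(.06)
t[2]=.06; env.move_linear(t.tolist(),feed=.2)
# regrasp: bar origin ~53 mm behind; view from there
r=t-bd*(.053+.020); r[2]=.12; env.move_linear(r.tolist(),feed=.2)
p=env.capture("wrist");save(p,"w3",scale=1.42)
for n in ["plain_end","bar"]:
    print(n,[(np.round(x["point"],4).tolist(),round(x["conf"],2),(1.42*wpx(p,x["point"])).round().tolist()) for x in env.place_of(p,n)[:2]])
print(env.read_t(),env.read_eef_pos(),"expected plain end",t+bd*.027)
E
```

```text
gap 0.029466834244230095 [-2.3  1.   3.1]
[ 0.7  0.4 -3.7] 0.029826390113349123
plain_end [([0.263, -0.27, -0.0005], 0.93, [53.0, 363.0]), ([0.5855, -0.1732, 0.0007], 0.73, [394.0, 129.0])]
bar [([0.563, -0.2553, -0.0004], 0.88, [389.0, 263.0]), ([0.2743, -0.207, 0.0025], 0.8, [34.0, 291.0])]
17.25 [ 0.56050144 -0.26937081  0.11810585] expected plain end [ 0.58404011 -0.17371555  0.06      ]
```

View pics/w3.png

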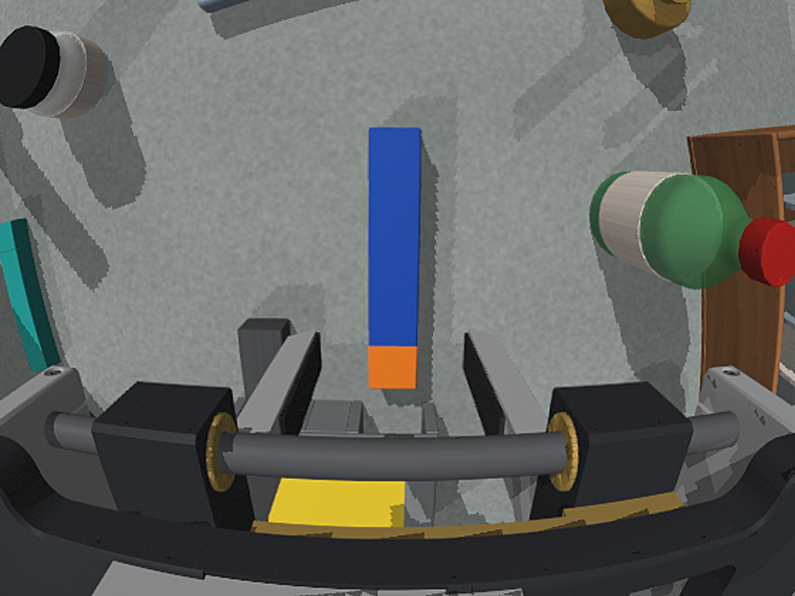

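The bar is out of the rack and straight along the tool axis: plain end at (395,128), orange end at (392,388). Next I regrasp near its middle, carry it to the carriage, and look before inserting.

```bash
cat >> h.py <<'E'
MY=np.radians(-1.25); ex=np.array([np.cos(MY),np.sin(MY),0]); ey=np.array([-np.sin(MY),np.cos(MY),0])
C0=np.array([.6635,.0838,0])   # carriage centre at s=0
E
python3 - <<'E'
from h import *
pe=np.array([.5843,-.1737,0]); g=pe-.085*bd; z=.0125
env.move_linear([g[0],g[1],.06],feed=.2)
env.move_linear([g[0],g[1],z],feed=.08)
env.move_gripper(.02,40);print("gap",env.read_finger_gap(),np.round(env.read_force(),1))
e=np.array(env.read_eef_pos()); print(e)
env.move_linear([e[0],e[1],.13],feed=.2)
print(np.round(env.read_force(),1),np.round(env.read_moment(),2))
q,i=best([.66,0,.13],MY);print(i)
t=C0-.06*ey; t[2]=.13
env.move_linear(t.tolist(),ori=q,feed=.25)
t[2]=z+.036+.005; env.move_linear(t.tolist(),feed=.12)
p=env.capture("wrist");save(p,"w4",scale=1.42)
for n in ["bridge","stop","plain_end"]:
    print(n,[(np.round(x["point"],4).tolist(),round(x["conf"],2),(1.42*wpx(p,x["point"])).round().tolist()) for x in env.place_of(p,n)[:2]])
print(env.read_t(),env.read_eef_pos(),env.read_finger_gap(),np.round(env.read_force(),1))
E
```

```text
gap 0.02971580390589121 [-1.4 -0.2  2.3]
[ 0.56491749 -0.2565171   0.01279053]
[ 0.6 -0.2 -4.5] [-0.02  0.14  0.01]
[(np.float64(0.10916363624408154), 0, array([-0.13,  0.45,  1.39, -0.  ,  1.29, -0.11]))]
bridge [([0.6633, 0.1352, 0.0375], 0.78, [384.0, 79.0])]
stop []
plain_end [([0.6668, 0.1113, 0.043], 0.55, [394.0, 134.0])]
22.0833 [0.66327794 0.0237418  0.05497458] 0.029795297897652652 [ 0.6  0.2 -3.2]
```

View pics/w4.png

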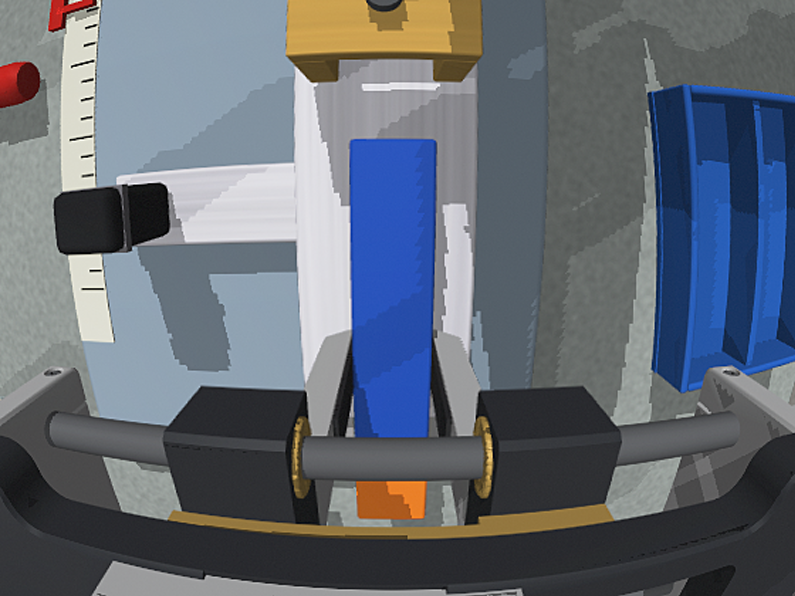

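The bar end's top corners are at (350,141) and (436,141), the bridge's front top edge runs from (287,53) to (482,55), and the bed edges are at (297,110) and (476,110). I'll compare their centre lines.

```bash
python3 - <<'E'
from h import *
p=env.capture("wrist")
def M(u,v,z):
    d=won(p,(u/1.42,v/1.42),z)-C0; return np.round(1000*np.array([d@ex,d@ey]),1)
bz=env.read_eef_pos()[2]-.0125
for n,a,b,z in [("bridge top front",(287,53),(482,55),.082),("legs inner",(338,80),(434,80),.05),("bed100",(296,110),(476,110),.036),("bed250",(298,250),(473,250),.036),("bar end top",(350,141),(436,141),bz+.025),("bar 300",(351,300),(433,300),bz+.025)]:
    A,B=M(*a,z),M(*b,z);print(n,A,B,"w",B-A,"mid",(A+B)/2)
d=np.array(env.read_eef_pos())-C0;print("tcp",d@ex,d@ey)
E
```

```text
bridge top front [-31.4  52.4] [30.4 51.4] w [61.8 -1. ] mid [-0.5 51.9]
legs inner [-18.5  49. ] [18.  48.8] w [36.5 -0.2] mid [-0.25 48.9 ]
bed100 [-37.7  39.7] [36.8 39.4] w [74.5 -0.3] mid [-0.45 39.55]
bed250 [-38.  -19.7] [ 36.4 -19.8] w [74.4 -0.1] mid [ -0.8  -19.75]
bar end top [-12.5  23.6] [17.  23.6] w [29.5  0. ] mid [ 2.25 23.6 ]
bar 300 [-13.  -32.9] [ 16.7 -33. ] w [29.7 -0.1] mid [  1.85 -32.95]
tcp 0.0008663853308198125 -0.060018204944539855
```

```bash
python3 - <<'E'
from h import *
def go(x,y,z,feed): 
    t=C0+x*ex+y*ey; t[2]=z; env.move_linear(t.tolist(),feed=feed)
x=-.0024; zb=.036+.0128
go(x,-.06,zb+.004,.05)
go(x,-.003,zb+.003,.07); go(x,0.0,zb+.0015,.03)
f0=np.array(env.read_force());print("f0",np.round(f0,1))
for k in range(1,13):
    go(x,.001*k,zb+.0015,.02)
    f=np.array(env.read_force())-f0; d=np.array(env.read_eef_pos())-C0
    print(k,np.round(f,1),np.round(1000*np.array([d@ex,d@ey,d[2]]),1))
    if -f[1]>2: break
p=env.capture("wrist");save(p,"w5",scale=1.42)
print(env.read_t())
E
```

```text
f0 [-0.6 -0.2 -3.5]
1 [-0.  -0.7 -0.2] [-2.3  1.  50.3]
2 [ 0.7 -1.  -0.2] [-2.4  2.1 50.3]
3 [ 0.5  0.2 -0.6] [-2.4  3.1 50.3]
4 [ 0.1  1.  -0.1] [-2.4  4.1 50.3]
5 [0.2 0.2 0.6] [-2.4  5.1 50.3]
6 [ 1.3 -0.4 -0.7] [-2.4  5.9 50.3]
7 [ 1.4 -2.6  0.4] [-2.3  6.3 50.3]
25.4083
```

View pics/w5.png

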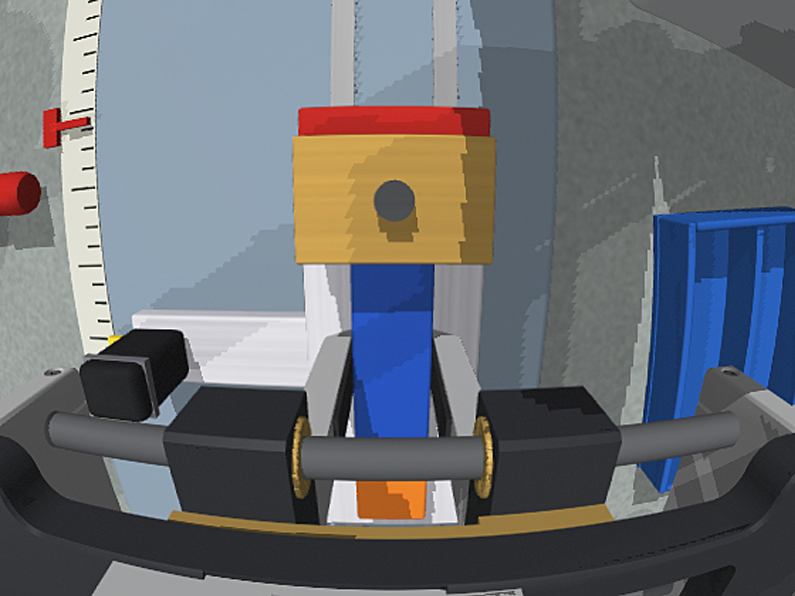

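The bar is under the bridge, centred, and shows stop contact at TCP +6 mm (+5 expected). I now lower it, let go and check.

```bash
python3 - <<'E'
from h import *
def go(x,y,z,feed): 
    t=C0+x*ex+y*ey; t[2]=z; env.move_linear(t.tolist(),feed=feed)
x=-.0024;z=.036+.0128+.0015; f0=np.array(env.read_force())
for k in range(10):
    z-=.0005; go(x,.0072,z,.02); f=np.array(env.read_force())-f0
    if f[2]>2.5: break
print("bed contact z",z,np.round(f,1)); d=np.array(env.read_eef_pos())-C0; print(d@ex,d@ey)
env.move_gripper(.055)
go(x,.0062,.13,.15)
go(x,-.03,.16,.15)
p=env.capture("wrist");save(p,"w6",scale=1.42)
print(env.read_t(),np.round(env.read_force(),1))
E
```

```text
bed contact z 0.048299999999999996 [-1.1  1.   5.5]
-0.0021471973800344817 0.007247506989000637
28.2083 [-0.6 -0.6 -0.2]
```

View pics/w6.png

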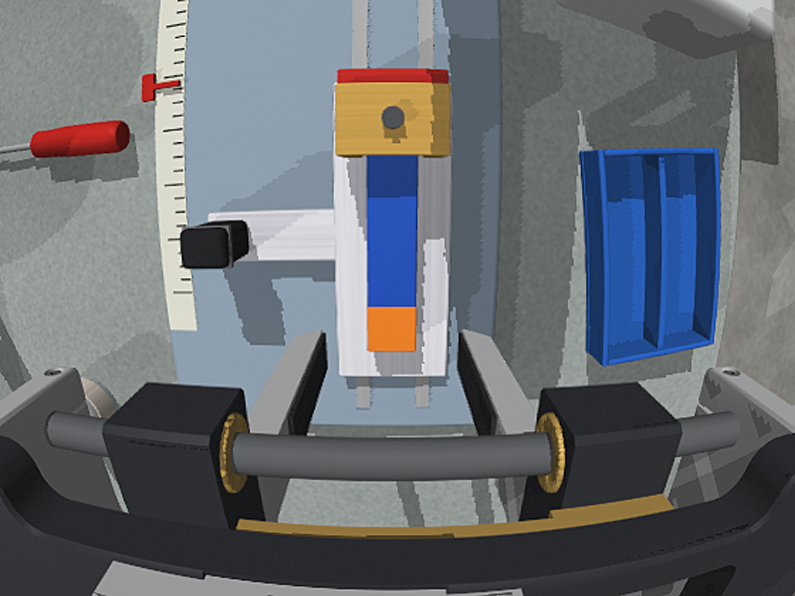

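```bash
python3 - <<'E'
from h import *
p=env.capture("wrist")
def M(u,v,z):
    d=won(p,(u/1.42,v/1.42),z)-C0; return np.round(1000*np.array([d@ex,d@ey]),1)
a,b=M(391.5,352,.061),M(391,377,.036);print("bar end",a,"bed edge",b,"diff (30 if flush)",(a-b)[1], "bridge entr top",M(392,156,.082))
print("bar sides near/far",M(368,300,.061),M(416,300,.061),M(367,180,.061),M(417,180,.061))
print("grip top",[M(u,v,.085) for u,v in((181,230),(229,230),(182,268),(229,266))])
for n in ["grip","mark","stop"]: 
    for r in env.place_of(p,n)[:1]:
        d=np.array(r["point"])-C0;print(n,d@ex,d@ey,r["conf"])
E
```

```text
bar end [ -2.3 -68.5] bed edge [ -2.7 -97.9] diff (30 if flush) 29.400000000000006 bridge entr top [-1.8 51.5]
bar sides near/far [-16.6 -34.3] [ 12.7 -34.3] [-16.4  38.2] [12.8 38.2]
grip top [array([-123.8,   14.2]), array([-93.3,  13.1]), array([-125.3,   -8.3]), array([-94.8,  -7.5])]
grip -0.1132123282585079 -0.0006698733371684858 0.92
mark -0.1608928317534667 0.11251691735179499 0.49
```

The bar sits flush (29.4 mm measured against 30), straight and centred. Now I slide the carriage by the grip to just short of the mark and measure there.

```bash
cat >> h.py <<'E'
def gap_pm(p,name=None):
    """offset mark - pointer along the track (m) seen by wrist camera"""
    im=p["color"].astype(int);R,G,B=im[...,0],im[...,1],im[...,2]
    def near(mask,w,rad):
        u=wpx(p,w);ys,xs=np.nonzero(mask);k=np.hypot(xs-u[0],ys-u[1])<rad;return xs[k],ys[k]
    e=np.array(env.read_eef_pos())
    xs,ys=near((R>150)&(G>115)&(B<90)&(R-B>90),e-.033*ex+[0,0,.025-e[2]],25)
    P=np.array([won(p,(a,b),.025) for a,b in zip(xs,ys)])
    mk=np.array([.5058,.2017,.024]); xs,ys=near((R>130)&(G<75)&(B<75),mk,30)
    Q=np.array([won(p,(a,b),.024) for a,b in zip(xs,ys)])
    return P,Q
E
python3 - <<'E'
from h import *
q,i=best([.553,.1,.15],np.pi/2+MY);print(i)
env.move_linear([.551,.0865,.14],ori=q,feed=.2) if 0 else env.move_ptp([.551,.0875,.14],q)
env.move_linear([.551,.0875,.057],feed=.12)
env.move_gripper(.02,15);e=np.array(env.read_eef_pos());print("gap",env.read_finger_gap(),e,np.round(env.read_force(),1))
for y in (.16,.197):
    t=e+ey*(y-e[1])/ey[1]; env.move_linear(t.tolist(),feed=.06); print(env.read_eef_pos(),np.round(env.read_force(),1))
p=env.capture("wrist");save(p,"w7",scale=1.42)
P,Q=gap_pm(p)
for n,A in(("ptr",P),("mark",Q)):
    if len(A): 
        a=(A-C0)@ey*1000;b=(A-C0)@ex*1000;print(n,len(A),"y",a.mean(),a.min(),a.max(),"x",b.min(),b.max())
print(env.read_t())
E
```

```text
[(np.float64(1.5240784074792546), 0, array([ 0.02,  0.24,  1.64, -0.  ,  1.26, -1.52])), (np.float64(1.617514246110538), 3.141592653589793, array([ 0.02,  0.24,  1.64, -0.  ,  1.26,  1.62]))]
gap 0.02383028237087552 [0.55124066 0.08780081 0.05739998] [-0.1  1.7  1.9]
[0.55296326 0.16048405 0.05740078] [1.3 0.3 2.9]
[0.55383451 0.19862011 0.05740666] [2.1 2.4 1.3]
ptr 180 y 112.13988296572987 110.49475246367551 113.76135347871865 x -148.11490341449405 -128.89454056447806
mark 473 y 114.10051362048964 104.30232119191349 123.85679602457722 x -178.73337097903078 -151.84363723782704
33.3667
```

View pics/w7.png

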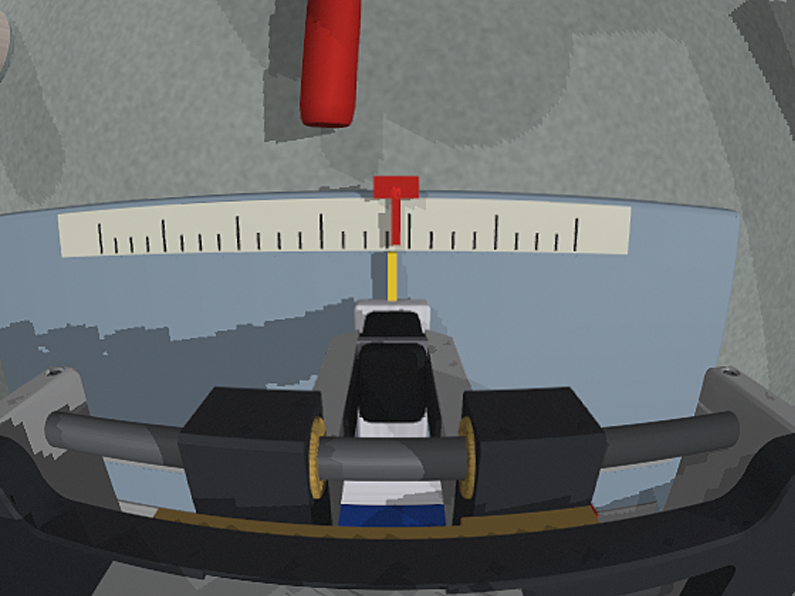

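The mark's stem at (396,220) is just right of the pointer at (392,275), so about 1.5–2 mm is still to go.

```bash
cat >> h.py <<'E'
def delta(v=True):
    P,Q=gap_pm(env.capture("wrist"))
    c=lambda A,lo,hi:(lambda a,b:(lambda s:(s.min()+s.max())/2*.5+.5*s.mean())(a[(b>lo)&(b<hi)]))((A-C0)@ey*1000,(A-C0)@ex*1000)
    a,b=c(P,-150,-135),c(Q,-166,-150)
    if v: print("ptr",round(a,2),"mark",round(b,2))
    return (b-a)/1000
E
python3 - <<'E'
from h import *
e=np.array([.553596,.197,.0574])
off=0
for k in range(4):
    d=delta()
    if abs(d)<.0003: break
    off+=d; t=e+ey*off; env.move_linear(t.tolist(),feed=.02); env.pause(.2); print(d,env.read_eef_pos())
env.move_gripper(.05); print("released",delta(),env.read_t(),np.round(env.read_force(),1))
E
```

```text
ptr 111.94 mark 113.88
0.001940031331875602 [0.55383153 0.19842938 0.05741669]
ptr 111.85 mark 113.89
0.0020338532616884634 [0.55384758 0.20074277 0.05740301]
ptr 114.17 mark 114.14
ptr 114.34 mark 113.89
released -0.0004459997485178206 35.0667 [0.1 0.8 0.1]
```

```bash
python3 - <<'E'
from h import *
e=np.array(env.read_eef_pos()); env.move_linear([e[0],e[1],.16],feed=.15); env.pause(.3)
print(delta(),delta())
p=env.capture("wrist");save(p,"w8",scale=1.42)
# step aside for the view of the bar, camera over the loading side
env.move_linear([.50,.05,.25],feed=.25)
s=env.capture("scene");save(s,"s8",crop=(250,100,460,270),scale=3.6)
print(env.read_t(),np.round(env.read_force(),1))
E
```

```text
ptr 114.24 mark 114.25
ptr 114.28 mark 114.09
7.882308244688829e-06 -0.0001965568905963977
37.2833 [-0.2 -0.2 -0.3]
```

View pics/w8.png

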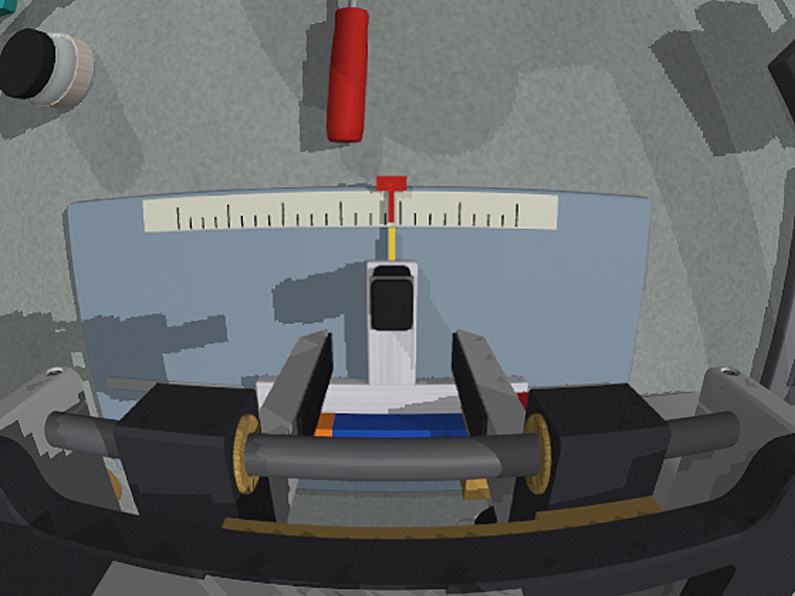

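View pics/s8.png

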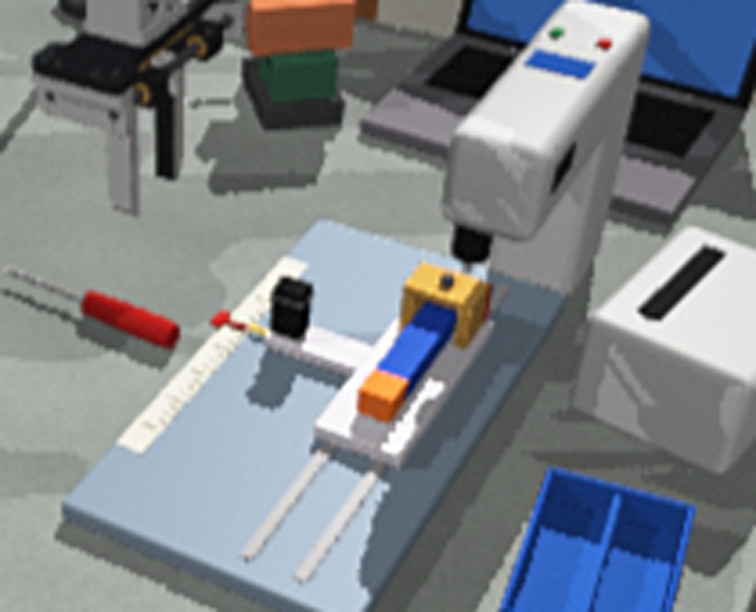

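The wrist view has pointer and mark in line at column 391. The scene view shows the bar flat on the bed under the bridge with its orange end outwards. I make one last check that it is still against the stop, then hand in.

```bash
python3 - <<'E'
from h import *
t=C0-.0024*ex+.03*ey; t[2]=.2
q,i=best(t.tolist(),MY); env.move_ptp(t.tolist(),q)
p=env.capture("wrist");im=p["color"].astype(int);R,G,B=im[...,0],im[...,1],im[...,2]
org=(R>180)&(G>70)&(G<160)&(B<80); u=wpx(p,C0+.058*ey+[0,0,.061])
ys,xs=np.nonzero(org);k=np.hypot(xs-u[0],ys-u[1])<40;xs,ys=xs[k],ys[k]
c=int(xs.mean());M=lambda u,v,z:1000*((won(p,(u,v),z)-C0)@ey)
print("orange near end",M(c,ys[xs==c].max()+.5,.061),"orange inner edge",M(c,ys[xs==c].min()-.5,.061))
col=im[ys.max():ys.max()+60,c].sum(1);print(col[:45].tolist())
g=np.abs(np.diff(col.astype(float)));j=[a for a in np.nonzero(g>60)[0]];print([(int(a),round(M(c,ys.max()+a+.5,.036),1)) for a in j])
print(env.read_t())
save(p,"w9",scale=1.42)
E
```

```text
orange near end 43.76097935946509 orange inner edge 73.09594123026551
[379, 402, 457, 452, 452, 452, 455, 452, 456, 453, 448, 450, 452, 452, 450, 453, 448, 448, 449, 449, 446, 452, 446, 347, 290, 326, 324, 326, 323, 326, 321, 325, 320, 344, 361, 345, 419, 475, 467, 466, 467, 469, 470, 472, 464]
[(22, np.float64(15.1)), (35, np.float64(0.6))]
38.825
```

View pics/w9.png

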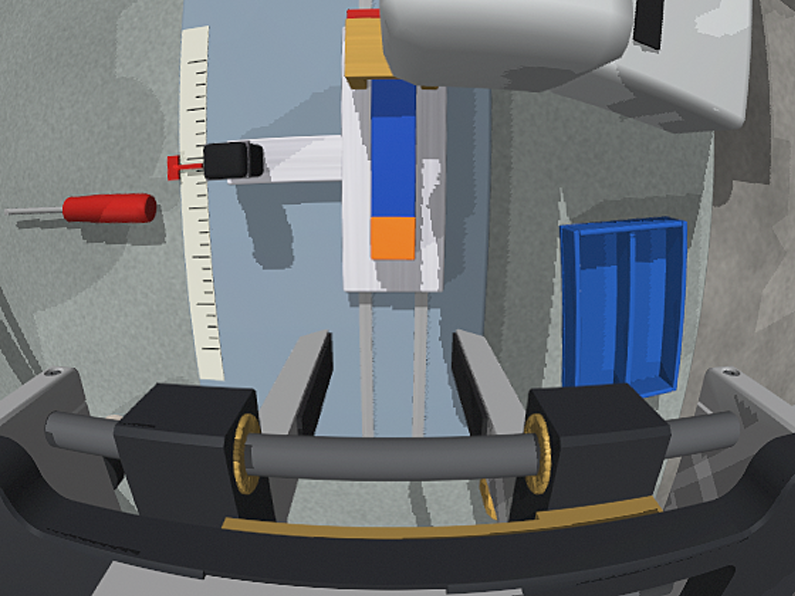

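```bash
python3 -c "
from rig import env
env.sign_off(); print(env.read_t())"
```

```text
the job is handed in; nothing more can be done
the job is handed in; nothing more can be done
```

The job is handed in, at about 39 s of the 70 s. I drew the carriage back to its end stop by the grip and pulled the blue bar out of the rack. I regrasped it near the middle and slid its plain end under the bridge until I felt the red stop. Then I lowered it onto the bed, let go, and slid the carriage by the grip to the mark.

What the last checks showed:
- **Pointer and mark:** they agreed to within 0.2 mm after release, seen from above. One reading, with the fingers open but still around the grip, said 0.45 mm.
- **Bar:** it lies flat, straight and centred, with the orange end outwards. The force reading showed contact with the stop.
- **Seating at the stop:** the bed edge to the bar's orange end should be 30 mm if the bar is fully home. It measured 29.4 mm before the slide and 28.7 mm after. That view also measured the 30 mm orange end as 29.3 mm, so after scaling it is about 29.3 mm. A gap of up to about 0.7 mm (one pixel) at the stop can't be ruled out.
- **Pushing the bar in:** pressing it against the stop moved the carriage forward about 1.5 mm from its fully-back position before I gripped it for the final slide.
- **Other objects:** I saw no bystander moved in the pictures, but I did not re-measure them.

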